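Index the dish carousel to the next hole

TASK

Bring the pink culture dish that waits in the nest next to the loupe under the loupe: with closed fingertips press the orange index plunger down in its black guard ring, keep it down while you push the turntable round by one hole in the direction that brings that dish to the loupe, then let the plunger spring fully up into the new hole so that the turntable is locked. Grasp nothing; leave both dishes and the black dust cap untouched in their nests, and do not knock the loupe or the things lying round the carousel.

Things in the scene. Friction and masses are not known exactly. Their poses are not given: they have to be found in the camera images.
- carousel: Fixed round base, 274 mm in diameter, with a bright metal index plate, its top 30 mm above the bench. Origin: on the turntable's axis, at bench height; +x points to the loupe. Six holes, 60 degrees apart, lie on a circle of 106 mm radius, joined by a narrower ring slot; the pin under the plunger locks the turntable in one of them. On the loupe side fixed parts reach 172 mm from the axis.
- turntable (a joint): Angle (rad) of the white turntable, anticlockwise from above; about 0 at the start, next holes at +1.047 and -1.047. On its top, 46 mm above the bench, are six nest rings (45 mm wide, 6.5 mm high) at 52 mm radius; a lug opposite the loupe carries the plunger. Freed, it turns with under 1 N at the plunger and hardly coasts; within 5 mm of a hole the rising pin centres itself.
- plunger (a joint): How far the orange plunger is pressed, in m: 0 = fully up, pin home in a hole; from 0.0075 on the pin is out of the hole and the turntable can turn; 0.014 = bottom stop. Press 10 to 12 mm to turn. Released between two holes it stays at about 0.0075, since the pin then bears on the plate from below. Spring: 3 N at the top, 7 N at the bottom.
- press_face (a point): Centre of the flat orange top of the plunger (46 mm diameter), 106 mm from the turntable's axis, 60 mm above the bench when up; moves with both. A black guard ring round it (48 mm inside, 56 mm outside diameter), part of the turntable, stands 1.5 mm higher: the fingertips must go inside it, and push on its inside wall or drag by friction to turn the table.
- loupe_spot (a point): Point on the turntable's top (46 mm above the bench) straight below the loupe, 52 mm from the turntable's axis. The loupe is a black eyepiece, 37 mm in diameter, 89 to 144 mm above the bench, held by a dark clamp arm (49 mm wide) on a post 155 mm from the turntable's axis.
- loupe: The fixed clamp arm that holds the loupe; origin on the loupe's vertical axis, 108 mm above the bench, at the underside of the clamp ring.
- waiting_dish_mid (a point): Centre of the pink culture dish to be brought under the loupe: closed round dish, 35 mm diameter, 10 mm high, loose in a nest one place (60 degrees) to the left or to the right of the loupe.
- viewed_dish_mid (a point): Centre of the other pink dish, of the same kind, which stands under the loupe at the start.
- dust_cap_mid (a point): Centre of the black dust cap, 38 mm diameter, 11 mm high, loose in the nest one place to the other side of the loupe.
- dust_blower: Teal rubber dust blower standing behind the carousel, 48 mm diameter, 108 mm high; origin at the centre of its foot.
- lens_tissue: Green lens tissue booklet lying to the right of the carousel, in front of the microscope, 71 x 102 x 8 mm; origin at the centre of its underside.
- marker: Red and white marker pen lying to the left of the carousel, 17 x 135 x 16 mm, long along its y axis; origin at its centre, on the bench.
Mind the look-alikes: they are no part of the job. Of the things like the part that bears dust_cap_mid, leave any that is brown; of the rest the smaller one is meant. Leave any red look-alike of the part that bears waiting_dish_mid alone.

How it is judged:
By the outcome, as a careful person would: the job done as asked, in the order asked, and still so for the second after the job is handed in, with the robot touching nothing.
It also fails if it takes over 34 s, if anything falls off the work surface, if the arm or the gripper's body presses on something with over 40 N, if the wrist force passes 120 N, or if a joint passes its speed limit or range.

ROBOT

A 6-joint arm with a two-finger parallel gripper is mounted at the origin on a cart in front of the work surface, level with it; the furniture and walls round the work are solid. World frame = base frame: x ahead of the robot, y to its left, z up, the work surface at z = 0. Lengths are in m, angles in rad, forces in N, time in s.
With the tool pointing down it reaches from about 0.375 to 0.975 m from the base axis. Payload 3.8 kg.
Tool frame: the origin (TCP) lies at the very end of the fingers, on their centre line; the grasp point (between the pads) lies grip_depth behind it (grip_depth is the distance from the TCP to the grasp point, in m); z points along the fingers, y is the line along which they close (so a half turn about z gives the same grasp; the last joint's range is limited). The gripper opens to 88 mm and grips with 3 to 60 N. Pads are 18 mm wide; open, the fingers measure 123 mm over their backs; the gripper's body (75 mm by 187 mm) begins 45 mm behind the grasp point.
Start: joints at [-1.338, 0.264, 1.604, -0, 1.274, -0.037], TCP at [0.18, -0.651, 0.239] pointing down, gripper open.
Joint ranges: [-2.63, 2.63], [-0.94, 2.18], [0.31, 2.57], [-1.31, 4.45], [0, 2.66], [-2.55, 2.55]. Speed limits (rad/s): [2.57, 2.57, 3.14, 3.14, 3.14, 3.14].

INTERFACE

Orientations are given as a unit quaternion [x, y, z, w].
In Python, from bench import sense, capture, camera_params, close_job, grip_depth gives the robot as it stands.
- The arm moves only by the tool play_rows, never from a script. Its argument "series" is one flat list of numbers, 7 for each row, row after row: the shift along the tool's x, y, z scaled (see below), then the turn, a rotation vector about the tool's x, y, z scaled (see below), then the opening, from 0 (shut) to 1 (fully open). In form: [tx, ty, tz, ax, ay, az, grip, tx, ty, tz, ax, ay, az, grip, ...]. A call has exactly 10 rows; each row is the pose to reach, as a shift and turn from the pose commanded when the call began, along the tool's axes at that moment; what a row does not reach only later rows make up. The controller multiplies each number of a shift by 0.6 m and each number of a turn by 30 degrees. A row lasts 1/8 s, in which the tool goes at most 62.5 mm and 10.7 degrees, less where a joint would pass 70% of its speed; a pose out of reach is approached as far as the arm can. A call with a number of a shift or a turn outside -1 to 1 is refused whole. A call with a gripper value outside its range is refused whole. The fingers move at their own pace and stop on an object; "squeeze" is the grip in N (left out, the last holds). Time passes only in rows, so rows that repeat a pose let the fingers close, or fill a call up. It gives the time, the measured TCP pose, the force, the opening and the grip force at its end, in the units of the state.
- sense(): the state, without advancing time (a new reading comes with each control period).
- capture(name): name is "scene" or "side" or "wrist"; returns (picture, depth): 400x640x3 uint8, red, green, blue; 400x640 float32, m along the optical axis (not along the pixel's ray), 0 where there is no reading.
- camera_params(name): a dict with "fx", "fy", "cx", "cy" (pixels), "world_from_camera" (4x4, takes a point from camera to world coordinates). Camera axes: x right, y down, z forward; pixel columns grow to the right and rows downward; lengths in m; the calibration is good to about 2 mm. A picture is of the moment at which its call begins: read the wrist's pose just before it. camera_params takes no time and is no camera call; for the wrist camera it gives the pose at the moment of the call.
- close_job(): hands the job in; it is judged then, once.
The state is a dict: "clock": time; "joint_positions": joint angles; "qvel": joint speeds; "tau": joint torques, N m; "ee_pos": TCP position; "ee_rot": TCP orientation; "wrist_force": force on the tool from outside, world axes, zero at the start; "torque": the same for the moment, N m; "width": finger opening in m; "gripper_force": force on a finger pad.
Only numpy, scipy, OpenCV 4.12 (cv2) and the standard library are available. Lean on these libraries where they do the work, as an engineer would, in place of code of your own. Each camera call takes 0.05 s, during which the arm holds its last target. There are 200 camera calls.

## Working session

There is one attempt and no reset: what is moved stays moved. The work goes in short steps, Python scripts to look and compute and a tool call to move; the robot and the scene stay as the last step left them, time stands still between calls to the robot, and variables do not carry over. Pictures are saved under pics/ and viewed, at most 10 in all, crops included, and the job is handed in when it is done.

Besides the shell and the picture viewer there is one more tool, called after "Request:" as name(argument=value, ...), one argument or row to a line, values as JSON. play_rows: Moves the arm, as the interface text tells. Its arguments: {"type":"object","properties":{"series":{"type":"array"},"squeeze":{"type":"number"}},"required":["series"]}

```bash
mkdir -p pics; ls; python3 - <<'E'
from bench import *
import cv2,numpy as np
print(sense(),grip_depth)
for n in("scene","side"):
    p,d=capture(n);np.savez(f"{n}0.npz",p=p,d=d,**{k:v for k,v in camera_params(n).items()})
    cv2.imwrite(f"pics/{n}0.png",p[...,::-1]);print(camera_params(n))
E
```

```text
pics
{'clock': 0.0, 'joint_positions': array([-1.33789549e+00,  2.64761087e-01,  1.60535537e+00,  1.99886096e-05,
        1.27370407e+00, -3.68696838e-02]), 'qvel': array([-0.00016357, -0.00128666, -0.00098117, -0.00065914, -0.00037988,
        0.00029612]), 'tau': array([ 9.87520034e-04, -5.02104771e+01, -3.56874347e+01,  7.26454309e-02,
        2.92543473e-02, -1.81579580e-04]), 'ee_pos': array([ 0.17975556, -0.64989244,  0.23739272]), 'ee_rot': array([ 9.90916548e-01,  1.34473622e-01, -9.95009831e-05, -1.10952428e-03]), 'wrist_force': array([ 0.13835983, -0.05375702, -0.09966873]), 'torque': array([ 0.00317487, -0.04982242,  0.0340093 ]), 'gripper_force': 0.0, 'width': 0.08797110134593351} 0.0187
{'fx': 369.3689848956747, 'fy': 369.3689848956747, 'cx': 316.5274959504045, 'cy': 205.45192141726207, 'world_from_camera': array([[-0.86214491, -0.2215391 ,  0.45566061,  0.23886737],
       [-0.50616803,  0.33691334, -0.79390385,  0.83304215],
       [ 0.0223626 , -0.91510099, -0.40260413,  0.44144084],
       [ 0.        ,  0.        ,  0.        ,  1.        ]])}
{'fx': 430.2361548921956, 'fy': 430.2361548921956, 'cx': 322.8136250319847, 'cy': 200.26047197478428, 'world_from_camera': array([[-0.88137907, -0.27245192,  0.38592861,  0.23889951],
       [-0.47238651,  0.50019421, -0.72571119,  0.87744077],
       [ 0.00468215, -0.82193412, -0.56956332,  0.68606638],
       [ 0.        ,  0.        ,  0.        ,  1.        ]])}
```

View pics/scene0.png

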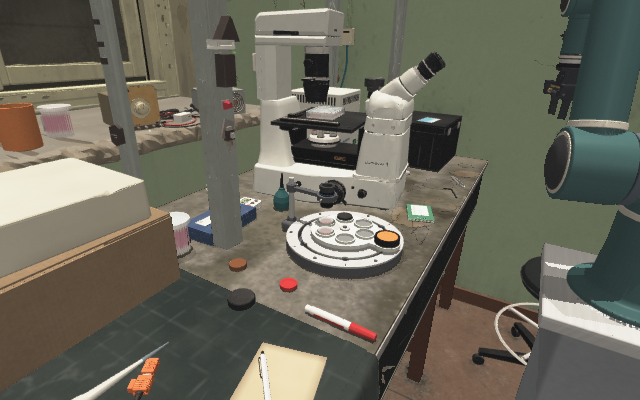

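View pics/side0.png

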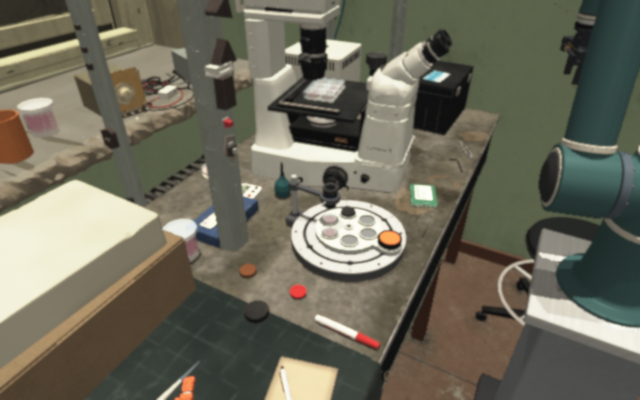

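The carousel is near (345,240) in the scene view, with the orange plunger at (387,239) on the robot's side and the loupe on the far side at about (333,190). The dishes are near (325,225) and the dust cap near (345,216). I'll measure these and enlarge that area.

```bash
cat > h.py <<'E'
import numpy as np,cv2
def load(n):
    z=np.load(n+".npz");return z
def ray(z,u,v,h):
    T=z["world_from_camera"];d=T[:3,:3]@np.array([(u-z["cx"])/z["fx"],(v-z["cy"])/z["fy"],1]);o=T[:3,3]
    return o+d*(h-o[2])/d[2]
def blobs(p,lo,hi,amin=15):
    m=cv2.inRange(cv2.cvtColor(p,cv2.COLOR_RGB2HSV),lo,hi)
    n,l,s,c=cv2.connectedComponentsWithStats(m)
    return m,[(s[i].tolist(),c[i].round(1).tolist()) for i in range(1,n) if s[i,4]>=amin]
def cloud(z):
    d=z["d"];v,u=np.indices(d.shape);P=np.stack([(u-z["cx"])/z["fx"]*d,(v-z["cy"])/z["fy"]*d,d],-1)
    T=z["world_from_camera"];return P@T[:3,:3].T+T[:3,3]
E
python3 - <<'E'
from h import *
for n in("scene0","side0"):
    z=load(n);p=z["p"]
    for nm,lo,hi in(("orange",(8,150,150),(20,255,255)),("pink",(0,20,120),(12,90,255)),("teal",(85,80,30),(100,255,140)),("green",(60,80,60),(84,255,255))):
        m,b=blobs(p,lo,hi)
        for s,c in b:
            if 260<c[0]<450 and 150<c[1]<290: print(n,nm,s,c,ray(z,*c,.06 if nm=="orange" else .056).round(3))
    C=cloud(z); print(C[236,388].round(3))
    sub=C[160:300,260:450];
    # plate points
    w=(np.abs(sub[...,2]-.03)<.004)&(p[160:300,260:450].min(-1)>150)
    q=sub[w];print("plate",len(q),q.min(0),q.max(0),)
    w=(np.abs(sub[...,2]-.046)<.004)&(p[160:300,260:450].min(-1)>150)
    q=sub[w];print("tt",len(q),q.min(0),q.max(0),np.median(q,0))
z=load("scene0");cv2.imwrite("pics/crop.png",cv2.resize(z["p"][160:290,260:450,::-1],None,fx=4.2,fy=4.2,interpolation=cv2.INTER_CUBIC))
E
```

```text
scene0 orange [377, 231, 21, 10, 163] [387.0, 235.7] [0.459 0.138 0.06 ]
scene0 pink [320, 219, 12, 6, 58] [325.6, 221.3] [0.61  0.141 0.056]
scene0 pink [319, 228, 13, 7, 69] [324.7, 231.1] [0.588 0.186 0.056]
scene0 teal [274, 187, 15, 23, 266] [281.1, 199.2] [0.776 0.089 0.056]
scene0 green [407, 204, 27, 16, 152] [419.6, 213.8] [ 0.433 -0.024  0.056]
[0.457 0.135 0.059]
plate 2084 [ 0.42895958 -0.00587422  0.02608942] [0.70172503 0.2681232  0.03108675]
tt 944 [0.43045437 0.05234773 0.0424133 ] [0.64394613 0.21116577 0.04998378] [0.5486535  0.14594761 0.04486267]
side0 orange [379, 231, 21, 14, 226] [389.5, 237.5] [0.46  0.138 0.06 ]
side0 pink [324, 216, 12, 7, 69] [329.4, 218.9] [0.614 0.137 0.056]
side0 pink [324, 229, 12, 7, 65] [329.3, 232.1] [0.591 0.182 0.056]
side0 teal [276, 176, 13, 21, 205] [282.0, 187.0] [0.792 0.072 0.056]
side0 green [411, 185, 15, 19, 62] [415.0, 197.2] [ 0.462 -0.052  0.056]
side0 green [428, 187, 9, 18, 47] [433.2, 198.8] [ 0.418 -0.068  0.056]
[0.465 0.133 0.059]
plate 2849 [ 0.4304953  -0.00500516  0.02603165] [0.70253886 0.27044403 0.03376082]
tt 1481 [ 0.43046398 -0.02029117  0.04208233] [0.81338894 0.21397813 0.04998968] [0.55102093 0.14693594 0.04601693]
```

View pics/crop.png

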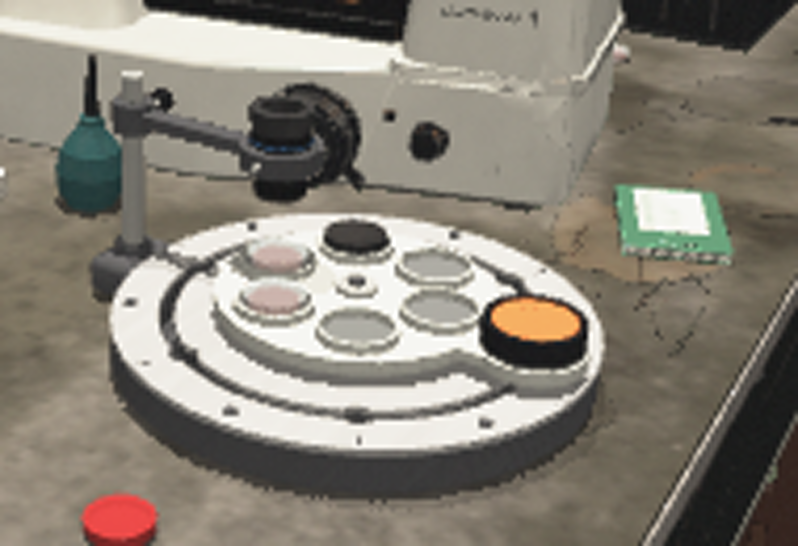

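The crop shows the viewed pink dish at (278,258), just in front of the loupe's column line. The waiting pink dish is at (273,300), the camera/+y (robot-left) side, and the black cap is at (357,238) on the other side. Axis ≈ (0.566, 0.132), plunger ≈ (0.459, 0.138), r = 0.107, which matches the given 106 mm. The waiting dish sits at +60° (robot left), so the turntable must turn clockwise by 1.047. Next I'll check the path for obstacles.

```bash
python3 - <<'E'
from h import *
for n in("scene0","side0"):
    z=load(n);C=cloud(z);ok=(z["d"]>0)
    C=C[ok]
    A=np.array([.18,-.65]);B=np.array([.46,.137]);D=B-A
    t=np.clip((C[:,:2]-A)@D/(D@D),0,1);dist=np.linalg.norm(C[:,:2]-A-t[:,None]*D,axis=1)
    m=(C[:,2]>.07)&(C[:,2]<.6)&(dist<.3)&(np.hypot(C[:,0],C[:,1])>.3)
    for tt in np.arange(0,1.01,.1):
        k=m&(abs(t-tt)<.05)
        if k.any():
            i=np.argsort(dist[k])[:1]; q=C[k]; print(n,round(tt,1),k.sum(),"nearest",dist[k].min().round(3),q[i[0]].round(3),"zmax",q[:,2].max().round(2))
    c=np.array([.566,.132]);R=np.hypot(*(C[:,:2]-c).T)
    for zlo,zhi in((.028,.032),(.044,.048)):pass
    m=(R<.4)&(C[:,2]>.07)&(C[:,2]<.5)
    H,_,_=np.histogram2d(C[m,0],C[m,1],bins=[np.arange(.25,.8,.05),np.arange(-.25,.5,.05)]);print(H.astype(int))
E
```

```text
scene0 0.0 7846 nearest 0.0 [ 0.192 -0.618  0.453] zmax 0.6
scene0 0.1 672 nearest 0.0 [ 0.196 -0.606  0.565] zmax 0.58
scene0 0.2 301 nearest 0.276 [ 0.509 -0.548  0.117] zmax 0.18
scene0 0.3 18 nearest 0.281 [ 0.515 -0.545  0.091] zmax 0.17
scene0 0.5 1 nearest 0.164 [ 0.488 -0.275  0.404] zmax 0.4
scene0 0.6 345 nearest 0.111 [ 0.466 -0.176  0.396] zmax 0.43
scene0 0.7 2693 nearest 0.11 [ 0.468 -0.169  0.398] zmax 0.43
scene0 0.8 3400 nearest 0.156 [ 0.538 -0.11   0.102] zmax 0.32
scene0 0.9 357 nearest 0.233 [ 0.643 -0.043  0.231] zmax 0.25
scene0 1.0 750 nearest 0.133 [0.592 0.132 0.112] zmax 0.14
[[   0    0    0    0    0    0    0    0    0    0    0    0    0    0]
 [   0    0    0    0    0    0    0    0    0    0    0    0    0    0]
 [   0    0    0    0    0    0    0    0    0    0    0    0    0    0]
 [   0    0    0    0    0    0    0    0    0    0    0    0    0    0]
 [  31  271    0    0    0    0    0    0    0    0    0    0    0    0]
 [ 184  836  834    0    0    0    0    0    0    0    0    0    0    0]
 [  19  135 1907   47    0    0    0   56    0    0 
[... 815 characters left out ...]
0    0    0    0    0    0    0    0    0]
 [   0    0    0    0    0    0    0    0    0    0    0    0    0    0]
 [   0    0    0    0    0    0    0    0    0    0    0    0    0    0]
 [   0    0    0    0    0    0    0    0    0    0    0    0    0    0]
 [  69  285    0    0    0    0    0    0    0    0    0    0    0    0]
 [ 229  785  901    0    0    0    0    0    0    0    0    0    0    0]
 [ 121  171 1989  107    0    0    0   41    0    0    0    0    0    0]
 [  70  210 1059  427   14    0    0  326   63    0    0    0    0    0]
 [  96  398  569  396  263    0    0  115    0    0    0    0    0    0]
 [ 106  263  606  274  327    0   15  211    0    0    0    0    0    0]]
```

Tall obstacles are the eyepieces at (0.47, -0.17, 0.40), 11 cm from the straight path. I'll yaw the gripper along the path and close the fingers on the way.

Request:
play_rows(
  series=[0.04, -0.057, 0, 0, 0, 0.1, 0, 0.08, -0.114, 0, 0, 0, 0.2, 0, 0.12, -0.171, 0, 0, 0, 0.3, 0, 0.16, -0.228, 0, 0, 0, 0.4, 0, 0.2, -0.285, 0, 0, 0, 0.5, 0, 0.24, -0.342, 0, 0, 0, 0.6, 0, 0.28, -0.4, 0, 0, 0, 0.7, 0, 0.32, -0.457, 0, 0, 0, 0.8, 0, 0.36, -0.514, 0, 0, 0, 0.9, 0, 0.4, -0.571, 0, 0, 0, 1, 0],
  squeeze=10,
)

```text
clock: 1.35
ee_pos: [0.3199, -0.2549, 0.2383]
ee_rot: [0.992, -0.128, -0.0, -0.0]
wrist_force: [-0.3, -0.6, -0.5]
width: 0.0004
gripper_force: 0.0
```

Request:
play_rows(
  series=[0.005, -0.07, 0, 0, 0, 0, 0, 0.01, -0.14, 0, 0, 0, 0, 0, 0.016, -0.21, 0, 0, 0, 0, 0, 0.021, -0.28, 0, 0, 0, 0, 0, 0.026, -0.35, 0, 0, 0, 0, 0, 0.032, -0.42, 0, 0, 0, 0, 0, 0.037, -0.49, 0, 0, 0, 0, 0, 0.042, -0.56, 0, 0, 0, 0, 0, 0.048, -0.63, 0, 0, 0, 0, 0, 0.052, -0.686, 0, 0, 0, 0, 0],
)

```text
clock: 2.6
ee_pos: [0.4534, 0.1357, 0.2383]
ee_rot: [0.992, -0.126, -0.0, 0.0]
wrist_force: [0.8, -0.5, -0.6]
width: 0.0005
gripper_force: 0.0
```

```bash
python3 - <<'E'
from bench import *
from h import *
s=sense();print(s["ee_pos"],s["ee_rot"],s["joint_positions"])
for n in("wrist","side"):
    k=camera_params(n);p,d=capture(n);np.savez(n+"1.npz",p=p,d=d,**k);cv2.imwrite(f"pics/{n}1.png",p[...,::-1])
    z=load(n+"1")
    m,b=blobs(z["p"],(8,150,150),(22,255,255))
    for q,c in b: print(n,q,c,ray(z,*c,.06).round(4))
    m,b=blobs(z["p"],(0,20,120),(12,90,255),40)
    if n=="wrist":
        for q,c in b: print(n,"pink",q,c,ray(z,*c,.056).round(4))
E
```

```text
[0.45342337 0.13572999 0.23829498] [ 9.92013706e-01 -1.26129755e-01 -2.91893292e-04  8.14059112e-05] [ 2.38181988e-01 -1.24438804e-01  2.01865508e+00  5.91385163e-05
  1.24797984e+00  2.06189275e+00]
wrist [289, 145, 43, 45, 1538] [310.1, 166.9] [0.4629 0.1397 0.06  ]
side [10, 111, 8, 9, 24] [13.9, 115.1] [1.876  0.1364 0.06  ]
side [381, 232, 18, 11, 166] [389.5, 237.2] [0.4601 0.1372 0.06  ]
side [241, 265, 13, 9, 85] [247.2, 269.3] [0.6821 0.3761 0.06  ]
side [182, 376, 13, 15, 152] [188.1, 383.4] [0.61   0.6294 0.06  ]
side [175, 393, 18, 7, 85] [184.6, 396.8] [0.5991 0.6489 0.06  ]
```

View pics/wrist1.png

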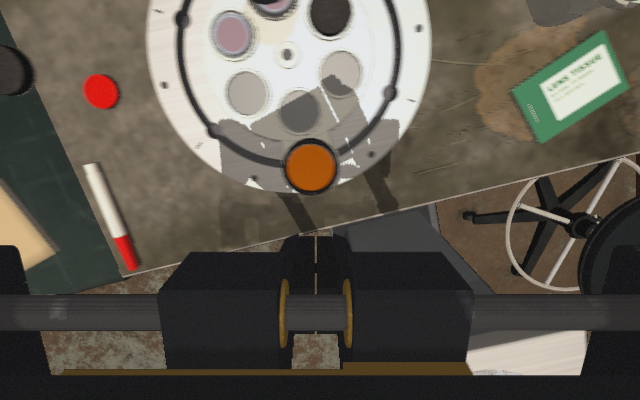

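The wrist view shows the plunger at (310,167), the hub at (288,54), the waiting pink dish at (232,34), the other pink dish at about (272,3) and the cap at (330,15). The waiting dish is on the left, so clockwise is confirmed.

```bash
python3 - <<'E'
from h import *
z=load("wrist1")
for nm,u,v,h in(("hub",288,54,.048),("hole L",182,20,.03),("hole R",390,93,.03),("hole l2",214,131,.03)):print(nm,ray(z,u,v,h).round(4))
p=ray(z,310.1,166.9,.06);c=ray(z,288,54,.048);print(np.hypot(*(p-c)[:2]))
for n in("scene0","side0","wrist1"):
    z=load(n);C=cloud(z);g=(z["d"]>0)&(abs(C[...,2]-.03)<.005)&(np.hypot(C[...,0]-.566,C[...,1]-.132)<.16)
    q=C[g][:,:2].astype(np.float32);print(n,cv2.minEnclosingCircle(q))
E
```

```text
hub [0.5682 0.1333 0.048 ]
hole L [0.6247 0.2233 0.03  ]
hole R [0.5101 0.0449 0.03  ]
hole l2 [0.5186 0.2281 0.03  ]
0.10548915242217603
scene0 ((0.5766605734825134, 0.1342274695634842), 0.1490122526884079)
side0 ((0.5772573351860046, 0.13239240646362305), 0.14838790893554688)
wrist1 ((0.567460834980011, 0.1321105659008026), 0.13743150234222412)
```

Request:
play_rows(
  series=[0.0124, -0.009, 0.03, 0, 0, 0, 0, 0.0124, -0.009, 0.07, 0, 0, 0, 0, 0.0124, -0.009, 0.11, 0, 0, 0, 0, 0.0124, -0.009, 0.15, 0, 0, 0, 0, 0.0124, -0.009, 0.19, 0, 0, 0, 0, 0.0124, -0.009, 0.22, 0, 0, 0, 0, 0.0124, -0.009, 0.245, 0, 0, 0, 0, 0.0124, -0.009, 0.257, 0, 0, 0, 0, 0.0124, -0.009, 0.26, 0, 0, 0, 0, 0.0124, -0.009, 0.26, 0, 0, 0, 0],
)

```text
clock: 3.95
ee_pos: [0.4625, 0.1376, 0.0831]
ee_rot: [0.992, -0.127, 0.0, -0.0]
wrist_force: [-0.4, 0.1, -0.4]
width: 0.0008
gripper_force: 0.0
```

```bash
python3 - <<'E'
from bench import *
from h import *
s=sense();print(s["ee_pos"],s["ee_rot"],s["wrist_force"])
k=camera_params("wrist");p,d=capture("wrist");np.savez("wrist2.npz",p=p,d=d,**k);cv2.imwrite(f"pics/wrist2.png",p[...,::-1])
z=load("wrist2")
m,b=blobs(p,(8,150,100),(22,255,255),40)
for q,c in b: print(q,c,ray(z,*c,.06).round(4))
C=cloud(z);mm=m>0
print("cloud",np.median(C[mm&(d>0)],0))
q=np.array([ray(z,u,v,.06) for v,u in np.argwhere(mm)]);print(q.min(0),q.max(0))
E
```

```text
[0.46248386 0.1375702  0.08314951] [ 9.91955022e-01 -1.26589970e-01  4.38329655e-04 -1.49848463e-04] [-0.41544808  0.09048804 -0.40477753]
[276, 197, 84, 55, 2712] [318.5, 221.2] [0.4711 0.1349 0.06  ]
[347, 291, 5, 26, 82] [349.1, 304.2] [0.4179 0.1304 0.06  ]
[280, 292, 5, 26, 93] [281.8, 304.7] [0.4273 0.1678 0.06  ]
[347, 321, 5, 21, 59] [349.3, 333.7] [0.3986 0.1348 0.06  ]
cloud [0.47235977 0.13428013 0.06016299]
[0.39339865 0.11524556 0.06      ] [0.4849904  0.17578204 0.06      ]
```

View pics/wrist2.png

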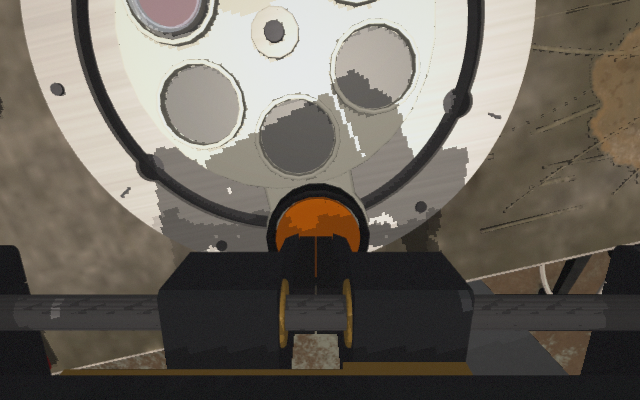

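The orange disc is partly hidden by the closed fingers, with its visible rim at columns 276–359 and rows 197–250. I'll fit a circle of known radius to the free rim.

```bash
python3 - <<'E'
from h import *
from scipy.optimize import least_squares
z=load("wrist2")
m,b=blobs(z["p"],(8,150,60),(22,255,255),40)
m=cv2.morphologyEx(m,cv2.MORPH_CLOSE,np.ones((5,5)))
P=[]
for v in range(197,242):
    u=np.flatnonzero(m[v,260:375])+260
    if len(u): P+= [ray(z,u[0]-.5,v,.06),ray(z,u[-1]+.5,v,.06)]
P=np.array(P)[:,:2]
r=least_squares(lambda c:np.hypot(*(P-c[:2]).T)-c[2],[.4625,.139,.023],loss="soft_l1",f_scale=.001);print(r.x,abs(r.fun).max())
r=least_squares(lambda c:np.hypot(*(P-c[:2]).T)-.023,[.4625,.139],loss="soft_l1",f_scale=.001);print(r.x)
h=ray(z,274,31,.048);print("hub",h)
E
```

```text
[0.46245064 0.13761136 0.02249002] 0.0005401513129123306
[0.4617074  0.13780587]
hub [0.5679844 0.1323504 0.048    ]
```

The fingertips are within 1 mm of the disc centre (0.462, 0.1377). The axis is (0.568, 0.1325), so the radius is 0.106. Pressing 11 mm.

Request:
play_rows(
  series=[0, 0, 0.015, 0, 0, 0, 0, 0, 0, 0.03, 0, 0, 0, 0, 0, 0, 0.036, 0, 0, 0, 0, 0, 0, 0.04, 0, 0, 0, 0, 0, 0, 0.044, 0, 0, 0, 0, 0, 0, 0.048, 0, 0, 0, 0, 0, 0, 0.052, 0, 0, 0, 0, 0, 0, 0.055, 0, 0, 0, 0, 0, 0, 0.057, 0, 0, 0, 0, 0, 0, 0.057, 0, 0, 0, 0],
)

```text
clock: 5.25
ee_pos: [0.4617, 0.1376, 0.0485]
ee_rot: [0.992, -0.127, -0.0, 0.0]
wrist_force: [-4.2, 0.2, 5.9]
width: 0.0003
gripper_force: 2.9
```

Pressed 11.5 mm at about 6 N. Next, the arc waypoints in tool units.

```bash
python3 - <<'E'
import numpy as np
from scipy.spatial.transform import Rotation as R
T=R.from_quat([.992,-.127,0,0]);t0=np.radians(177.2);f=lambda p:.106*np.array([np.cos(t0-p),np.sin(t0-p),0])
a=np.radians(np.arange(0,67,3));
for s in(0,10):
    print([(T.inv().apply(f(a[i])-f(a[s]))/.6)[:2].round(4).tolist() for i in range(s+1,s+13) if i<len(a)])
E
```

```text
[[-0.0017, -0.0091], [-0.0028, -0.0183], [-0.0035, -0.0275], [-0.0037, -0.0367], [-0.0035, -0.046], [-0.0027, -0.0552], [-0.0015, -0.0644], [0.0003, -0.0735], [0.0025, -0.0824], [0.0051, -0.0913], [0.0082, -0.1], [0.0118, -0.1085]]
[[0.0031, -0.0087], [0.0067, -0.0172], [0.0107, -0.0256], [0.0151, -0.0337], [0.02, -0.0416], [0.0253, -0.0492], [0.0309, -0.0565], [0.037, -0.0635], [0.0434, -0.0702], [0.0501, -0.0765], [0.0571, -0.0825], [0.0645, -0.0881]]
```

Request:
play_rows(
  series=[-0.0017, -0.0091, 0, 0, 0, 0, 0, -0.0028, -0.0183, 0, 0, 0, 0, 0, -0.0035, -0.0275, 0, 0, 0, 0, 0, -0.0037, -0.0367, 0, 0, 0, 0, 0, -0.0035, -0.046, 0, 0, 0, 0, 0, -0.0027, -0.0552, 0, 0, 0, 0, 0, -0.0015, -0.0644, 0, 0, 0, 0, 0, 0.0003, -0.0735, 0, 0, 0, 0, 0, 0.0025, -0.0824, 0, 0, 0, 0, 0, 0.0051, -0.0913, 0, 0, 0, 0, 0],
)

```text
clock: 6.5
ee_pos: [0.4809, 0.1904, 0.0496]
ee_rot: [0.992, -0.126, 0.002, -0.001]
wrist_force: [1.0, -0.9, 5.6]
width: 0.0005
gripper_force: 2.8
```

```bash
cat > look.py <<'E'
import sys
from bench import *
from h import *
from scipy.optimize import least_squares
s=sense();print(s["clock"],s["ee_pos"].round(4),s["wrist_force"].round(1))
ax=np.array([.568,.1325]);tag=sys.argv[1]
for n in("wrist","side","scene"):
    k=camera_params(n);p,d=capture(n);np.savez(n+tag+".npz",p=p,d=d,**k);cv2.imwrite(f"pics/{n}{tag}.png",p[...,::-1]);z=load(n+tag)
    m,b=blobs(p,(8,150,60),(22,255,255),20)
    for q,c in b:
        w=ray(z,*c,.049)
        if np.hypot(*(w[:2]-ax))<.15: print(n,"orange",q,c,w.round(4))
    m,b=blobs(p,(0,20,100),(12,90,255),20)
    m2,b2=blobs(p,(160,20,80),(179,120,255),20)
    for q,c in b+b2:
        w=ray(z,*c,.056)
        if np.hypot(*(w[:2]-ax))<.075: print(n,"pink",q[4],c,w.round(4),"deg",np.degrees(np.arctan2(*(w[:2]-ax)[::-1])).round(1))
E
python3 look.py 3
```

```text
6.5 [0.4809 0.1904 0.0496] [ 1.  -0.9  5.6]
wrist orange [274, 221, 93, 74, 1304] [323.4, 236.6] [0.4896 0.1855 0.049 ]
wrist orange [280, 279, 9, 68, 327] [282.7, 312.7] [0.4551 0.2151 0.049 ]
wrist orange [343, 279, 9, 68, 358] [348.0, 313.5] [0.4465 0.1837 0.049 ]
side orange [374, 247, 10, 10, 55] [379.0, 252.2] [0.4658 0.1843 0.049 ]
side pink 58 [337.2, 214.2] [0.6064 0.1107 0.056 ] deg -29.6
side pink 65 [326.7, 225.1] [0.6088 0.1615 0.056 ] deg 35.4
scene pink 62 [322.5, 225.7] [0.6049 0.1654 0.056 ] deg 41.8
```

View pics/wrist3.png

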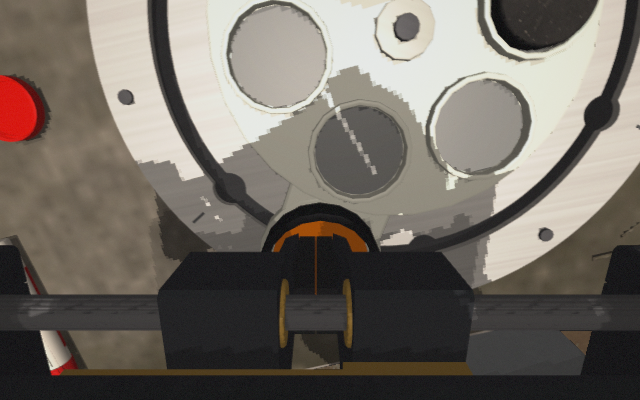

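The turntable follows with no slip: the guard ring is centred on the fingers at (320,235), and it has turned about 31°. Continuing with slightly more press.

Request:
play_rows(
  series=[0.0031, -0.0087, 0.001, 0, 0, 0, 0, 0.0067, -0.0172, 0.0015, 0, 0, 0, 0, 0.0107, -0.0256, 0.002, 0, 0, 0, 0, 0.0151, -0.0337, 0.002, 0, 0, 0, 0, 0.02, -0.0416, 0.002, 0, 0, 0, 0, 0.0253, -0.0492, 0.002, 0, 0, 0, 0, 0.0309, -0.0565, 0.002, 0, 0, 0, 0, 0.037, -0.0635, 0.002, 0, 0, 0, 0, 0.0434, -0.0702, 0.002, 0, 0, 0, 0, 0.0501, -0.0765, 0.002, 0, 0, 0, 0],
)

```text
clock: 7.9
ee_pos: [0.5215, 0.2272, 0.0485]
ee_rot: [0.992, -0.127, 0.002, -0.001]
wrist_force: [-0.8, -1.1, 6.1]
width: 0.0005
gripper_force: 3.0
```

```bash
python3 look.py 4
```

```text
7.9 [0.5215 0.2272 0.0485] [-0.8 -1.1  6.1]
wrist orange [287, 224, 82, 71, 1006] [331.1, 238.3] [0.5289 0.219  0.049 ]
wrist orange [277, 239, 8, 13, 40] [280.0, 245.3] [0.5314 0.2429 0.049 ]
wrist orange [279, 279, 10, 69, 328] [282.7, 313.4] [0.496  0.2518 0.049 ]
wrist orange [343, 279, 9, 68, 349] [348.1, 314.2] [0.4875 0.2205 0.049 ]
wrist pink 29 [600.0, 6.8] [0.5961 0.1009 0.056 ] deg -48.4
wrist pink 30 [618.3, 2.6] [0.5958 0.0944 0.056 ] deg -53.9
wrist pink 35 [632.2, 4.1] [0.594  0.0895 0.056 ] deg -58.9
wrist pink 196 [608.5, 23.9] [0.5894 0.098  0.056 ] deg -58.2
wrist pink 84 [623.8, 19.5] [0.5895 0.0925 0.056 ] deg -61.7
wrist pink 50 [634.9, 18.0] [0.589  0.0885 0.056 ] deg -64.5
wrist pink 36 [636.4, 33.6] [0.5834 0.088  0.056 ] deg -70.9
wrist pink 52 [628.2, 38.9] [0.5823 0.091  0.056 ] deg -71.0
wrist pink 31 [601.1, 46.0] [0.5823 0.1009 0.056 ] deg -65.6
wrist pink 36 [619.2, 44.9] [0.581  0.0943 0.056 ] deg -71.2
wrist pink 193 [500.3, 2.4] [0.6067 0.1362 0.056 ] deg 5.5
wrist pink 1463 [616.1, 23.0] [0.589  0.0953 0.056 ] deg -60.6
side orange [350, 251, 11, 10, 58] [355.6, 255.9] [0.5063 0.2201 0.049 ]
side pink 32 [326.9, 218.8] [0.6199 0.1394 0.056 ] deg 7.5
```

View pics/wrist4.png

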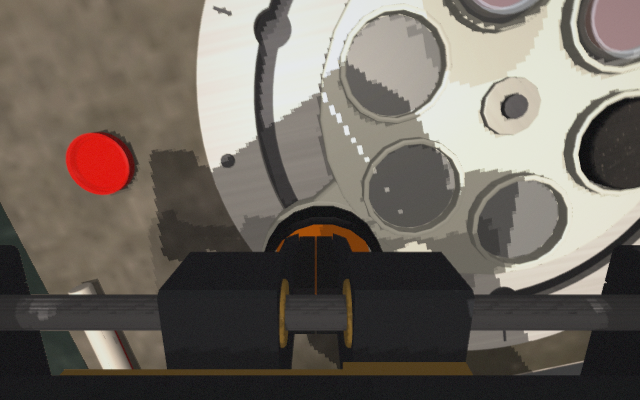

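```bash
python3 - <<'E'
from h import *
for f,pts in(("wrist2",[(275,31),(298,136),(202,105),(372,66)]),("wrist4",[(515,104),(411,185),(394,67),(518,219)])):
    z=load(f);P=[ray(z,u,v,.048)[:2] for u,v in pts];h=P[0]
    print(f,h.round(4),[(np.degrees(np.arctan2(*(p-h)[::-1])).round(1),np.hypot(*(p-h)).round(4)) for p in P[1:]])
E
```

```text
wrist2 [0.5679 0.1319] [(np.float64(177.2), np.float64(0.0519)), (np.float64(117.4), np.float64(0.0523)), (np.float64(-123.0), np.float64(0.0508))]
wrist4 [0.5679 0.1302] [(np.float64(116.0), np.float64(0.0537)), (np.float64(59.7), np.float64(0.0535)), (np.float64(176.0), np.float64(0.0518))]
```

The nest rings show a rotation of about 60–61°, within the 2.7° that the pin centres by itself. Releasing straight up.

Request:
play_rows(
  series=[0, 0, -0.004, 0, 0, 0, 0, 0, 0, -0.008, 0, 0, 0, 0, 0, 0, -0.013, 0, 0, 0, 0, 0, 0, -0.019, 0, 0, 0, 0, 0, 0, -0.026, 0, 0, 0, 0, 0, 0, -0.04, 0, 0, 0, 0, 0, 0, -0.06, 0, 0, 0, 0, 0, 0, -0.09, 0, 0, 0, 0, 0, 0, -0.13, 0, 0, 0, 0, 0, 0, -0.16, 0, 0, 0, 0],
)

```text
clock: 9.3
ee_pos: [0.52, 0.227, 0.1456]
ee_rot: [0.992, -0.127, 0.001, -0.001]
wrist_force: [-0.6, -0.3, -0.4]
width: 0.0004
gripper_force: 0.0
```

```bash
python3 look.py 5 | grep -v "wrist pink"; python3 - <<'E'
from h import *
z=load("wrist5");m,b=blobs(z["p"],(8,150,60),(22,255,255),300)
C=cloud(z)
for q,c in b:
    x,y,w,h,_=q;sel=np.zeros(m.shape,bool);sel[y:y+h,x:x+w]=1;sel&=(m>0)&(z["d"]>0)
    sel=cv2.erode(sel.astype(np.uint8),np.ones((5,5)))>0;print(q,np.median(C[sel],0).round(4),ray(z,*c,.06).round(4))
# reference heights
for f in("wrist2","wrist5"):
    Cz=cloud(load(f));k=(np.hypot(Cz[...,0]-.568,Cz[...,1]-.1325)<.035)&(load(f)["d"]>0)&(load(f)["p"].min(-1)>150);print(f,"tt z",np.median(Cz[k][:,2]))
E
```

```text
9.3 [0.52   0.227  0.1456] [-0.6 -0.3 -0.4]
wrist orange [288, 174, 64, 63, 3104] [319.6, 205.7] [0.5143 0.2264 0.049 ]
side orange [340, 245, 22, 16, 272] [350.6, 252.7] [0.5204 0.2158 0.049 ]
side pink 60 [328.7, 219.2] [0.6153 0.1387 0.056 ] deg 7.5
scene orange [336, 241, 22, 11, 193] [346.3, 245.9] [0.5223 0.2081 0.049 ]
scene pink 54 [344.0, 217.3] [0.5832 0.0979 0.056 ] deg -66.3
scene pink 59 [325.2, 221.4] [0.6106 0.1424 0.056 ] deg 13.1
[288, 174, 64, 63, 3104] [0.5174 0.2257 0.06  ] [0.5177 0.2257 0.06  ]
[280, 279, 9, 69, 321] [0.5451 0.2289 0.231 ] [0.4383 0.2762 0.06  ]
[343, 279, 9, 69, 355] [0.542  0.2151 0.2305] [0.4254 0.2262 0.06  ]
[61, 362, 411, 13, 2841] [0.5354 0.212  0.2358] [0.3809 0.2683 0.06  ]
wrist2 tt z 0.04613206295925179
wrist5 tt z 0.04609684891353283
```

View pics/wrist5.png

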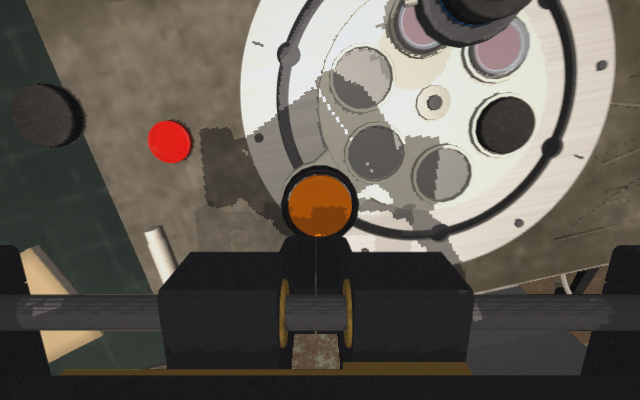

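The plunger is fully up: its face is at z = 0.060, where between holes it would sit at about 0.0525. The pink dish is under the loupe at the top of the view (around (425,20)), and the second dish and the cap are seated in their nests. Handing in.

```bash
python3 -c "from bench import close_job; print(close_job())"
```

```text
the job is handed in; nothing more can be done
None
```

Job handed in: the turntable is one hole (60°) clockwise, the waiting pink dish is under the loupe, the plunger is fully up at 60 mm so the table is locked, and it took about 9.5 s.

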